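# Pack the low paste tin and put the lid on its box

## Robot

A 7-joint arm with a two-finger parallel gripper is mounted at the origin on the work surface. World frame = base frame: x ahead of the robot, y to its left, z up, the work surface at z = 0. Lengths are in m, angles in rad, forces in N, time in s.
With the tool pointing down it reaches from about 0.425 to 0.925 m from the base axis. Payload 6.8 kg.
Tool frame: the origin (TCP) lies on the front face of the gripper's body, between the roots of the fingers; the fingertips stand 73 mm ahead of it and the grasp point (between the pads) lies 54 mm ahead of it (tcp_to_tips is the distance from the TCP to the fingertips, in m); z points along the fingers, x is the direction in which the jaws open and shut, and the axes are right-handed (so a half turn about z gives the same grasp; the last joint's range is limited). The gripper opens to 85 mm and grips with 20 to 120 N. Pads are 22 mm wide; open, the fingers measure 114 mm over their backs; the gripper's body (76 mm by 85 mm) begins 54 mm behind the grasp point. The pads swing forward as they close: fully open they stand 13 mm farther back than shut.
Start: joints at [1.032, 0.477, 0.022, 1.555, -0.011, 1.109, -0.083], TCP at [0.282, -0.613, 0.304] pointing down, gripper open.
Joint ranges: [-2.96, 2.96], [-0.34, 2.1], [-1.41, 1.46], [0.24, 2.44], [-1.37, 4.51], [0.17, 1.92], [-2.96, 2.96]. Speed limits (rad/s): [2.39, 2.39, 3.14, 3.14, 3.14, 3.14, 3.14].

## Interface

Orientations are given as a unit quaternion [w, x, y, z].
In Python, from station import get_obs, read_camera, hand_in, look_for, silhouettes, tcp_to_tips gives the robot as it stands. The module is installed in compiled form; this text tells all that it offers.
- The arm moves only by the tool apply_moves, never from a script. Its argument "moves" is a list of rows, each a list of 3 entries, a list of its own where there are three numbers: the shift along the tool's x, y, z in units of 25 mm (1.0 is 25 mm), then the turn, a rotation vector about the tool's x, y, z in units of 10 degrees (1.0 is 10 degrees), then the gripper's target within -1 to 1 (fully open at 1, half-way at 0, shut at -1). In form: [[[dx, dy, dz], [rx, ry, rz], jaw], ...]. A call has 1 to 20 rows; each row is the pose to reach, as a shift and turn from the pose commanded when the call began, along the tool's axes at that moment; what a row does not reach only later rows make up. A row lasts 1/8 s, in which the tool goes at most 62.5 mm and 10.7 degrees, less where a joint would pass 70% of its speed; a pose out of reach is approached as far as the arm can. A call with a gripper value outside its range is refused whole. The fingers move at their own pace and stop on an object; "force" is the grip in N (left out, the last holds). Time passes only in rows, so rows that repeat a pose let the fingers close. It gives the time, the measured TCP pose, the force and the opening at its end, in the units of the state.
- get_obs(): the state, without advancing time (a new reading comes with each control period).
- read_camera(name): name is "side" or "top"; returns a dict with "color" (480x640x3 uint8, red, green, blue), "mtx" (3x3 intrinsics, pixels), "k1" (the pictures are not rectified: a ray, as slopes to the right and down, at radius r is drawn at 1 + k1 r^2 times it, then the intrinsics apply), "eye" and "rotation" of the camera in the world. Camera axes: x right, y up, looking along -z (the intrinsics and any distortion apply to the point x, -y, -z); pixel columns grow to the right and rows downward; lengths in m; the calibration is good to about 2 mm. A picture is of the moment at which its call begins. There is no depth.
- hand_in(): hands the job in, once; it reports no verdict.
Trained networks look in the newest picture that a camera, given by its name, has taken for a name from the list of things; names that differ only in an ending like _2 or _b are one class to them, and where a whole thing is asked for, a point or a joint stands for the part that bears it (a point fixed in the world has none). Each returns a list of dicts, best first, with "conf" (0 to 1); they miss things now and then, are a little off and sometimes report something else, mostly with a low value. They report only what shows in the picture. A call takes as long as a camera call. They do not tell look-alikes from the thing itself.
- look_for(camera, query): "pixel" ([row, column] in pixels, amid what is visible of it).
- silhouettes(camera, query): "mask" (480x640 bool, what is visible of it) and "pixel" ([row, column] in pixels, amid what is visible of it).
The state is a dict: "t": time; "q": joint angles; "joint_vel": joint speeds; "joint_torque": joint torques, N m; "eef_pos": TCP position; "tool_rot": TCP orientation; "contact_force": force on the tool from outside, world axes, zero at the start; "torque": the same for the moment, N m; "gripper_width": opening from 0.0 (shut) to 1.0 (fully open).
Only numpy, scipy, OpenCV 4.12 (cv2) and the standard library are available. Lean on these libraries where they do the work, as an engineer would, in place of code of your own. Each camera call takes 0.05 s, during which the arm holds its last target.

## Task

Put the lowest of the three metal tins of polishing paste upright into the empty half of the open wooden box, then set the box's wooden lid on so that it lies flat on the rim all round, square with the box and with its battens inside the walls. Set both down, do not drop them from a height.

Things in the scene. Friction and masses are not known exactly. Their poses are not given: they have to be found in the camera images.
- box: Open plywood box fixed to the bench, 170 (x) x 190 (y) x 60 mm high outside; walls and floor 8 mm. Origin: centre of its underside, z up. A divider along x, 6 mm thick, top 38 mm above the bench, makes two bays of 154 (x) x 84 (y) mm. The -y bay holds a dark steel flange (60 mm disc, 20 high); the +y bay is empty. Box and lid lie left and right of the tins, either way, turned up to 20 degrees.
- free_bay (a point): Centre of the empty bay's floor, on its upper face, 8 mm above the bench; axes as the box's. The rim is 52 mm above it. A tin there has 50 mm free either side along x, 15 mm along y: lower it with the fingers closing along the box's x.
- lid: Loose wooden lid, 0.2-0.4 kg, handle up. Panel 186 (x) x 206 (y) mm, 6-16 mm above the origin; below it 2 battens along x, 134 x 12 x 6 mm, at y = +-71 mm: 10 mm play in the box. Origin: middle of the battens' underside, on the bench at first. Handle: dark bar, 80 along x, 24 wide in y, 16-50 mm above the origin; grip across y. When on: x along the box's x (either way), origin 54 mm above box's.
- low_tin: The lowest of three round bare-metal screw-lid tins, all 54 mm in diameter, standing on the bench in a rough row leading away from the robot, in any order, about 120 mm apart: 34 mm high (the others, 64 and 84 mm, would stand above the rim). 0.08-0.17 kg. Origin: centre of its underside, z up.
Mind the look-alikes: they are no part of the job. What is shaped like the low_tin but orange or pink is not meant.

How it is judged:
By the outcome, as a careful person would: the job done as asked, in the order asked, and still so for the second after the job is handed in, with the robot touching nothing.
It also fails if it takes over 51 s, if anything falls off the work surface, if the arm or the gripper's body presses on something with over 40 N, if the wrist force passes 120 N, or if a joint passes its speed limit or range.

## Working session

There is one attempt and no reset: what is moved stays moved. The work goes in short steps, Python scripts to look and compute and a tool call to move; the robot and the scene stay as the last step left them, time stands still between calls to the robot, and variables do not carry over. Pictures are saved under pics/ and viewed, and the job is handed in when it is done.

Besides the shell and the picture viewer there is one more tool, called after "Request:" by a JSON object that holds its "name" and its "arguments". apply_moves: Moves the arm, as the interface text tells. Its arguments: {"type":"object","properties":{"moves":{"type":"array"},"force":{"type":"number"}},"required":["moves"]}

```bash
mkdir -p pics
python3 - <<'E'
from station import *
import cv2,pickle
o=get_obs(); print(o['t'],o['eef_pos'],o['tool_rot'],o['gripper_width'],tcp_to_tips if not callable(tcp_to_tips) else tcp_to_tips())
d={}
for c in('side','top'):
    r=read_camera(c); d[c]=r
    cv2.imwrite(f'pics/{c}0.png',r['color'][:,:,::-1])
    print(c,r['eye'],r['mtx'],r['k1'],r['rotation'])
    for n in('box','lid','low_tin'):
        s=silhouettes(c,n); d[c+n]=s
        print(n,[(round(x['conf'],2),x['pixel'],int(x['mask'].sum())) for x in s])
pickle.dump(d,open('d0.pkl','wb'))
E
```

```text
0.0 [ 0.28169432 -0.61289308  0.30293285] [-4.41121823e-04  8.41908817e-01 -5.39619055e-01 -7.89946878e-04] 1.000847175355614 0.0726
side [0.55835392 0.56566756 0.58438215] [[434.53097354   0.         315.71504591]
 [  0.         434.53097354 235.81018788]
 [  0.           0.           1.        ]] -0.07921054314153271 [-0.00705375 -0.00727453  0.40094785  0.91604484]
box []
lid [(0.56, [407.2, 363.3], 18597)]
low_tin [(0.96, [223.8, 366.0], 713), (0.82, [247.9, 319.6], 835), (0.72, [292.3, 247.5], 973), (0.6, [298.5, 311.6], 1005)]
top [0.47237409 0.00790575 0.98387231] [[507.50832747   0.         323.59098983]
 [  0.         507.50832747 237.68109549]
 [  0.           0.           1.        ]] -0.02502649705774961 [ 0.70585736  0.05352847 -0.04012247 -0.70518812]
box [(0.83, [261.6, 477.0], 9513)]
lid [(0.67, [289.4, 191.8], 10489)]
low_tin [(0.97, [301.3, 382.7], 694), (0.68, [256.3, 342.9], 647), (0.64, [244.4, 287.3], 685), (0.6, [192.2, 288.7], 715)]
```

View pics/side0.png

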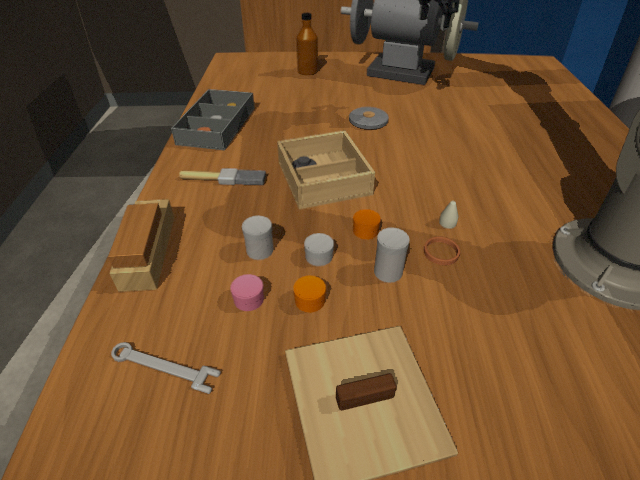

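View pics/top0.png

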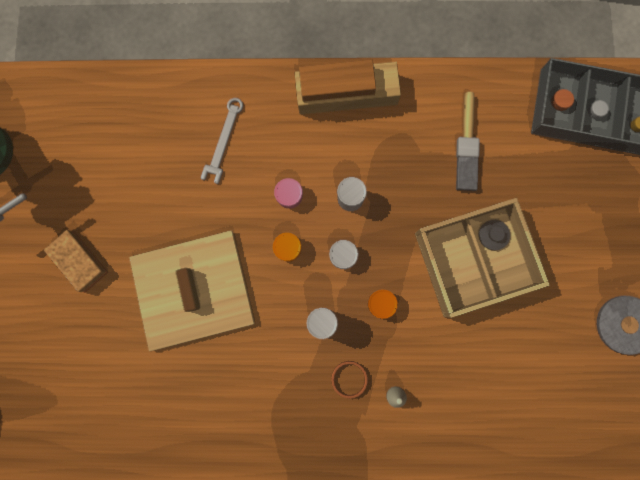

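The bare-metal tins are at top (192,351), (255,343) and (323,321). In the side view they are at (238,258), (248,320) and (256,391). The middle one is clearly the shortest. The lid is at top (290,192) with its handle up. The box is at (260,482), with the flange in its upper-right bay. The orange tins at top (247,287) and (304,383) and the pink one at (192,288) are look-alikes. I'll enlarge the crops to confirm.

```bash
cat > h.py <<'E'
import numpy as np,cv2
from scipy.spatial.transform import Rotation as R
def rot(q): return R.from_quat([q[1],q[2],q[3],q[0]]).as_matrix()
def Rc(r):
    q=np.array(r['rotation']); return rot(q) if q.shape==(4,) else q
def proj(r,P):
    P=np.atleast_2d(P); c=(P-r['eye'])@Rc(r); s=np.c_[c[:,0],-c[:,1]]/(-c[:,2:3])
    s=s*(1+r['k1']*(s**2).sum(1,keepdims=True)); m=r['mtx']
    return np.c_[s[:,0]*m[0,0]+m[0,2], s[:,1]*m[1,1]+m[1,2]]   # col,row
def unproj(r,uv,z):
    m=r['mtx'];uv=np.atleast_2d(np.float64(uv)); d=np.c_[(uv[:,0]-m[0,2])/m[0,0],(uv[:,1]-m[1,2])/m[1,1]]; s=d.copy()
    for _ in range(20): s=d/(1+r['k1']*(s**2).sum(1,keepdims=True))
    v=np.c_[s[:,0],-s[:,1],-np.ones(len(s))]@Rc(r).T
    return r['eye']+v*((z-r['eye'][2])/v[:,2:3])
E
python3 - <<'E'
import pickle,cv2,numpy as np
from h import *
d=pickle.load(open('d0.pkl','rb'))
t=d['top']['color'][:,:,::-1]; s=d['side']['color'][:,:,::-1]
def crop(i,r0,r1,c0,c1,k): return cv2.resize(i[r0:r1,c0:c1],None,fx=k,fy=k,interpolation=cv2.INTER_CUBIC)
a=crop(s,190,320,220,420,4)
cv2.imwrite('pics/tins.png',a)
cv2.imwrite('pics/lidc.png',crop(t,220,360,115,265,4))
cv2.imwrite('pics/boxc.png',crop(t,190,325,405,560,4))
for c in('top','side'):
  for x in d[c+'low_tin']:
    print(c,x['pixel'],unproj(d[c],[x['pixel'][1],x['pixel'][0]],.034 if c=='top' else .02)[0])
  for n in('lid','box'):
    for x in d[c+n]:
      cs,_=cv2.findContours(x['mask'].astype(np.uint8),0,1); k=max(cs,key=cv2.contourArea)
      print(c,n,cv2.approxPolyDP(k,8,True)[:,0].tolist())
E
```

```text
top [301.3, 382.7] [ 0.4799424  -0.08382015  0.034     ]
top [256.3, 342.9] [ 0.56373117 -0.0102526   0.034     ]
top [244.4, 287.3] [0.58624443 0.09459893 0.034     ]
top [192.2, 288.7] [0.68688739 0.09310176 0.034     ]
top lid [[232, 231], [130, 258], [150, 351], [253, 322]]
top box [[515, 198], [415, 233], [444, 316], [548, 285]]
side [223.8, 366.0] [ 0.47557381 -0.08134877  0.02      ]
side [247.9, 319.6] [ 0.5663061  -0.01234224  0.02      ]
side [292.3, 247.5] [0.68651573 0.09617432 0.02      ]
side [298.5, 311.6] [0.57809782 0.10791568 0.02      ]
side lid [[400, 327], [286, 351], [314, 479], [372, 479], [457, 453]]
```

View pics/tins.png

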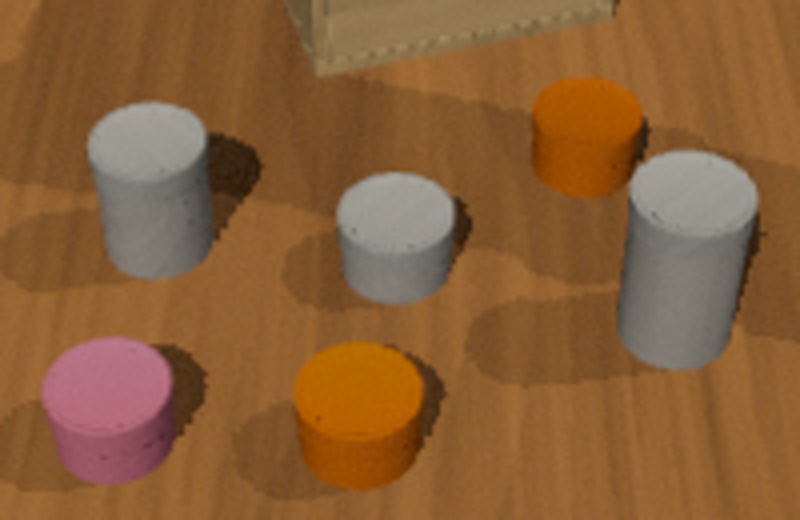

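View pics/lidc.png

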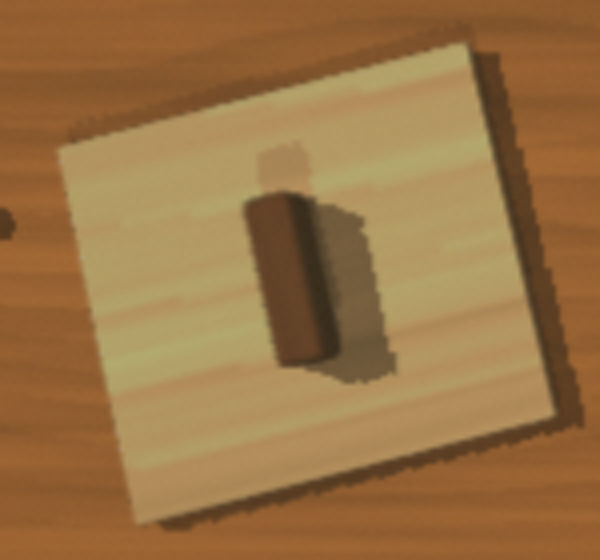

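View pics/boxc.png

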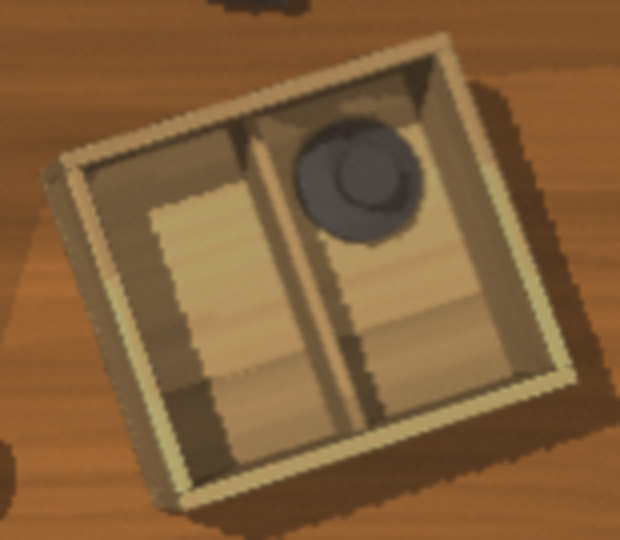

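The crop confirms the target: the middle grey tin at side (248,320) is squat, at about 34 mm, and bare metal. The other two grey tins are taller, and the remaining short ones are orange or pink. Next I need crops of the box and lid in the side view.

Run:
```python
import pickle,cv2,numpy as np
d=pickle.load(open('d0.pkl','rb'))
s=d['side']['color'][:,:,::-1]
def crop(i,r0,r1,c0,c1,k): return cv2.resize(i[r0:r1,c0:c1],None,fx=k,fy=k,interpolation=cv2.INTER_CUBIC)
cv2.imwrite('pics/boxs.png',crop(s,120,215,265,385,6))
cv2.imwrite('pics/lids.png',crop(s,315,480,275,465,4)[:600])
```

```text
(no output)
```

View pics/boxs.png

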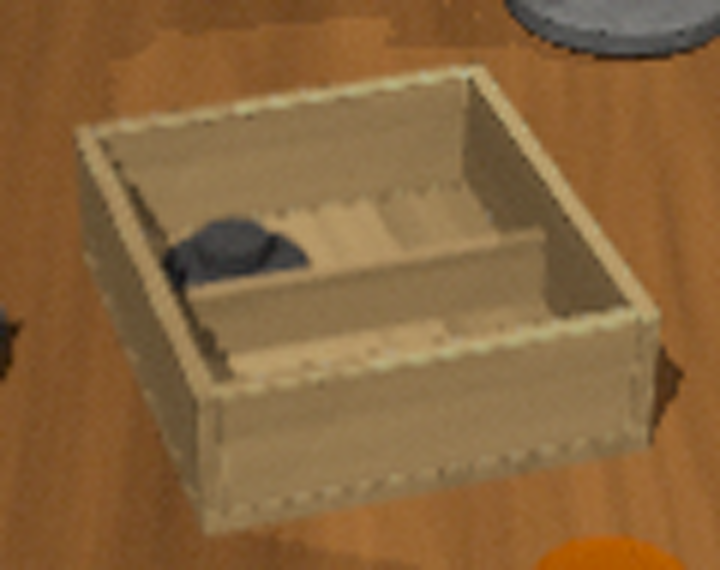

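View pics/lids.png

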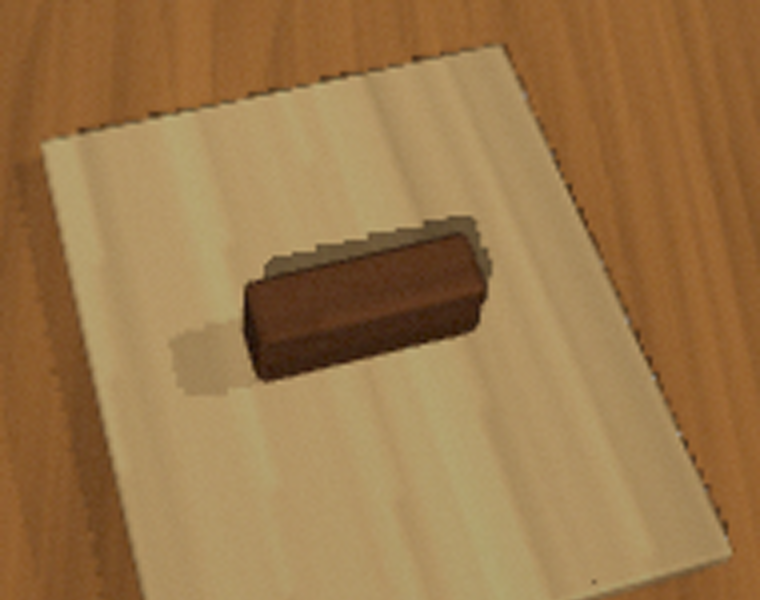

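```bash
cat > fit.py <<'E'
import pickle,numpy as np
from h import *
from scipy.optimize import least_squares
d=pickle.load(open('d0.pkl','rb'))
def up(p,k,c0,r0): return (np.array(p,float)+.5)/k-.5+[c0,r0]
S=np.array([[1,1],[1,-1],[-1,-1],[-1,1]])
def fit(name,h,z,obs):
    def res(p,cams=obs):
        c,s=np.cos(p[2]),np.sin(p[2]); out=[]
        for cam,(idx,uv) in cams.items():
            L=S[idx]*h; P=np.c_[p[0]+c*L[:,0]-s*L[:,1],p[1]+s*L[:,0]+c*L[:,1],np.full(len(L),z)]
            out.append((proj(d[cam],P)-uv).ravel())
        return np.concatenate(out)
    for cams in (obs,{'top':obs['top']},{'side':obs['side']}):
        f=least_squares(res,[.55,0,.2],kwargs={'cams':cams}); print(name,list(cams),f.x.round(4),np.degrees(f.x[2]).round(2),'res px',f.fun.round(1))
fit('box',[.085,.095],.06,{'top':([0,1,2,3],up([[62,157],[448,35],[577,380],[182,508]],4,405,190)),'side':([0,1,2,3],up([[208,395],[78,130],[485,66],[660,315]],6,265,120))})
fit('lid',[.093,.103],.016,{'top':([0,1,2,3],up([[58,148],[467,43],[556,413],[137,524]],4,115,220)),'side':([1,2,3],up([[42,144],[503,45],[732,552]],4,275,315))})
E
python3 fit.py
python3 - <<'E'
import pickle
from h import *
from scipy.optimize import least_squares
d=pickle.load(open('d0.pkl','rb'))
def near(c,p): return min(d[c+'low_tin'],key=lambda x:abs(x['pixel'][0]-p[0])+abs(x['pixel'][1]-p[1]))['mask']
ms={'top':near('top',(256,343)),'side':near('side',(248,320))}
a=np.linspace(0,2*np.pi,60)
def hull(c,x,y,h):
    P=np.r_[np.c_[x+.027*np.cos(a),y+.027*np.sin(a),0*a],np.c_[x+.027*np.cos(a),y+.027*np.sin(a),0*a+h]]
    return cv2.convexHull(proj(d[c],P).astype(np.float32))[:,0]
for cams in (['top'],['side'],['top','side']):
  best=None
  for h in (.034,):
    for x in np.arange(.545,.59,.001):
      for y in np.arange(-.03,.01,.001):
        s=0
        for c in cams:
            m=np.zeros((480,640),np.uint8); cv2.fillConvexPoly(m,(hull(c,x,y,h)*16).round().astype(int),1,shift=4)
            s+=(m.astype(bool)&ms[c]).sum()/(m.astype(bool)|ms[c]).sum()
        if best is None or s>best[0]: best=(s,x,y,h)
  print(cams,best)
E
```

```text
box ['top', 'side'] [ 0.5603 -0.2667  0.3092] 17.71 res px [-0.7 -0.3 -0.  -0.7  0.6  0.9  0.1  1.2 -1.5  0.8 -0.6 -0.8 -0.1 -0.8
  0.8  0.1]
box ['top'] [ 0.5608 -0.2667  0.3071] 17.6 res px [-0.6 -0.7  0.1 -0.9  0.5  0.7  0.   0.8]
box ['side'] [ 0.5595 -0.2667  0.3131] 17.94 res px [-0.9  0.9 -0.4 -0.7  0.  -0.9  1.2 -0. ]
lid ['top', 'side'] [0.5011 0.2805 0.2565] 14.7 res px [-0.4 -0.2  0.3 -0.8  0.5  1.  -0.3  0.7 -1.  -0.8 -0.6 -0.7  0.9  1. ]
lid ['top'] [0.5015 0.2806 0.2577] 14.76 res px [-0.5 -0.3  0.2 -1.   0.5  0.7 -0.3  0.5]
lid ['side'] [0.5009 0.2804 0.2559] 14.66 res px [-0.8 -0.9 -0.4 -0.8  1.   0.9]
['top'] (np.float64(0.9061624649859944), np.float64(0.5700000000000001), np.float64(-0.011999999999999983), 0.034)
['side'] (np.float64(0.9413754227733935), np.float64(0.5690000000000001), np.float64(-0.012999999999999984), 0.034)
['top', 'side'] (np.float64(1.8348135240718362), np.float64(0.5700000000000001), np.float64(-0.011999999999999983), 0.034)
```

```bash
cat >> h.py <<'E'
def units(o,pos,yaw_deg):
    """shift and turn units from the present pose to TCP pos, tool down, tool x at world yaw (deg)"""
    A=rot(o['tool_rot']); d=A.T@(np.array(pos)-o['eef_pos'])/.025
    y=np.radians(yaw_deg); T=np.c_[[np.cos(y),np.sin(y),0],[np.sin(y),-np.cos(y),0],[0,0,-1]]
    v=np.degrees(R.from_matrix(A.T@T).as_rotvec())/10
    return d.round(2).tolist(),v.round(2).tolist()
def state(o):
    A=rot(o['tool_rot']); return 't',round(o['t'],2),'pos',o['eef_pos'].round(4),'yaw',np.degrees(np.arctan2(A[1,0],A[0,0])).round(2),'tilt',np.degrees(np.arccos(-A[2,2])).round(2),'F',np.round(o['contact_force'],1),'w',round(float(o['gripper_width']),3),'q',np.round(o['q'],2)
E
python3 - <<'E'
from station import *
import station
from h import *
print(type(station.tcp_to_tips), callable(tcp_to_tips))
o=get_obs(); print(state(o)); print(units(o,[.5695,-.0125,.18],17.7))
E
```

```text
<class 'float'> False
('t', 0.4, 'pos', array([ 0.2819, -0.6133,  0.3037]), 'yaw', np.float64(-65.32), 'tilt', np.float64(0.02), 'F', array([ 0.4, -0.2, -0. ]), 'w', 0.998, 'q', array([ 1.03,  0.48,  0.02,  1.56, -0.01,  1.11, -0.08]))
([-17.03, -20.49, 4.95], [-0.0, 0.0, -8.3])
```

Request:
{"name": "apply_moves", "arguments": {"moves": [[[-1.5, -1.8, 0.2], [0, 0, -0.7], 1], [[-3.5, -4.2, 0.6], [0, 0, -1.6], 1], [[-5.5, -6.5, 1], [0, 0, -2.5], 1], [[-7.5, -8.8, 1.5], [0, 0, -3.4], 1], [[-9.5, -11.2, 2], [0, 0, -4.3], 1], [[-11.3, -13.5, 2.6], [0, 0, -5.2], 1], [[-13, -15.6, 3.3], [0, 0, -6.2], 1], [[-14.7, -17.6, 4], [0, 0, -7.1], 1], [[-16.2, -19.4, 4.6], [0, 0, -7.9], 1], [[-17.03, -20.49, 4.95], [0, 0, -8.3], 1], [[-17.03, -20.49, 4.95], [0, 0, -8.3], 1], [[-17.03, -20.49, 4.95], [0, 0, -8.3], 1]], "force": 40}}

```text
t: 1.9
eef_pos: [0.5706, -0.0067, 0.1796]
tool_rot: [-0.002, 0.987, 0.158, 0.0]
contact_force: [0.1, -0.8, 0.5]
gripper_width: 1.001
```

Run:
```python
from station import *
from h import *
o=get_obs(); print(state(o)); print(units(o,[.5695,-.0125,.080],17.7))
for c in('top','side'):
    r=read_camera(c); i=r['color'][:,:,::-1].copy(); cv2.imwrite(f'pics/{c}1.png',i[150:350,180:480].repeat(2,0).repeat(2,1))
```

```text
('t', 1.9, 'pos', array([ 0.5706, -0.0067,  0.1796]), 'yaw', np.float64(18.15), 'tilt', np.float64(0.2), 'F', array([ 0.1, -0.8,  0.5]), 'w', 1.001, 'q', array([ 0.26,  0.5 , -0.46,  1.89,  0.29,  0.82, -0.03]))
([-0.12, 0.22, 3.98], [-0.02, -0.01, 0.04])
```

View pics/side1.png

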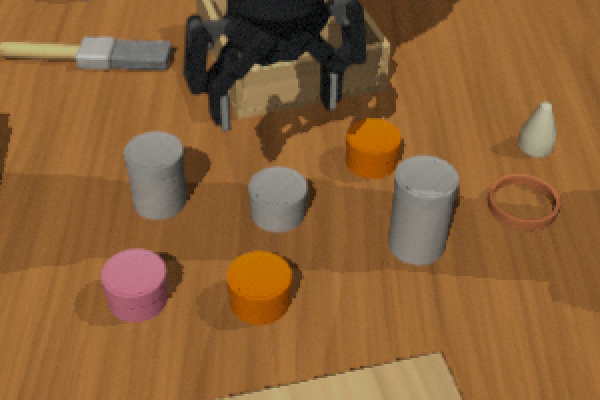

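The gripper is above the target tin in the side crop, with its fingers around (220,110) and (335,95) and nothing in contact. I'll check whether it has settled.

Run:
```python
from station import *
from h import *
o=get_obs(); print(state(o)); print(units(o,[.5695,-.0125,.080],17.7))
```

```text
('t', 2.0, 'pos', array([ 0.5695, -0.0123,  0.1799]), 'yaw', np.float64(17.76), 'tilt', np.float64(0.04), 'F', array([-0.9, -0.5, -0. ]), 'w', 0.998, 'q', array([ 0.27,  0.5 , -0.46,  1.89,  0.29,  0.82, -0.03]))
([0.0, 0.01, 4.0], [0.0, 0.0, 0.01])
```

Request:
{"name": "apply_moves", "arguments": {"moves": [[[0, 0, 1], [0, 0, 0], 1], [[0, 0, 2], [0, 0, 0], 1], [[0, 0, 3], [0, 0, 0], 1], [[0, 0, 3.6], [0, 0, 0], 1], [[0, 0, 4], [0, 0, 0], 1], [[0, 0, 4], [0, 0, 0], 1], [[0, 0, 4], [0, 0, 0], 0.2], [[0, 0, 4], [0, 0, 0], 0], [[0, 0, 4], [0, 0, 0], -0.3], [[0, 0, 4], [0, 0, 0], -0.3], [[0, 0, 4], [0, 0, 0], -0.3], [[0, 0, 4], [0, 0, 0], -0.3]], "force": 40}}

```text
t: 3.5
eef_pos: [0.5701, -0.0125, 0.0812]
tool_rot: [0.0, 0.988, 0.154, 0.001]
contact_force: [-1.6, 0.4, 6.0]
gripper_width: 0.62
```

Run:
```python
from station import *
from h import *
o=get_obs(); print(state(o)); 
r=read_camera('side'); i=r['color'][:,:,::-1].copy(); cv2.imwrite(f'pics/side2.png',i[130:330,180:480].repeat(2,0).repeat(2,1))
```

```text
('t', 3.5, 'pos', array([ 0.5701, -0.0125,  0.0812]), 'yaw', np.float64(17.68), 'tilt', np.float64(0.08), 'F', array([-1.6,  0.4,  6. ]), 'w', 0.62, 'q', array([ 0.21,  0.64, -0.39,  1.94,  0.39,  0.64, -0.12]))
```

View pics/side2.png

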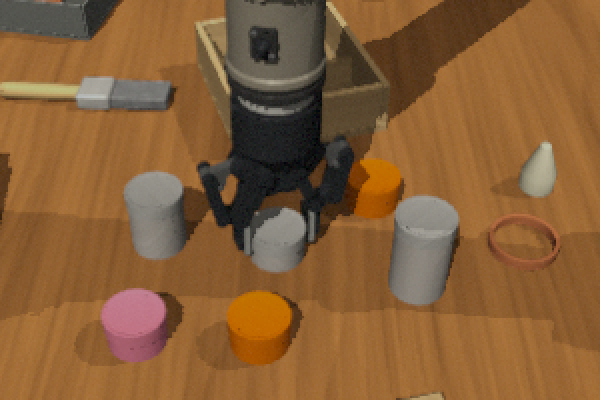

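The tin is held between the pads at a width of 0.62, about 53 mm. Next I lift it and carry it over the +y bay.

Request:
{"name": "apply_moves", "arguments": {"moves": [[[0, 0, -0.5], [0, 0, 0], -0.3], [[0, 0, -1.3], [0, 0, 0], -0.3], [[0, 0, -2.5], [0, 0, 0], -0.3], [[0, 0, -3.8], [0, 0, 0], -0.3], [[-0.2, 0.6, -4.6], [0, 0, 0], -0.3], [[-0.9, 2, -4.8], [0, 0, 0], -0.3], [[-1.6, 3.6, -4.8], [0, 0, 0], -0.3], [[-2.3, 5.2, -4.8], [0, 0, 0], -0.3], [[-2.9, 6.6, -4.8], [0, 0, 0], -0.3], [[-3.3, 7.4, -4.8], [0, 0, 0], -0.3], [[-3.44, 7.77, -4.8], [0, 0, 0], -0.3], [[-3.44, 7.77, -4.8], [0, 0, 0], -0.3], [[-3.44, 7.77, -4.8], [0, 0, 0], -0.3]]}}

```text
t: 5.18
eef_pos: [0.547, -0.2222, 0.2005]
tool_rot: [-0.0, 0.988, 0.155, 0.0]
contact_force: [0.8, 0.1, -0.2]
gripper_width: 0.615
```

Run:
```python
from station import *
from h import *
o=get_obs(); print(state(o)); print(units(o,[.5466,-.2238,.088],17.7))
for c in('top','side'):
    r=read_camera(c); i=r['color'][:,:,::-1].copy(); (r0,c0)=(130,390) if c=='top' else (100,220)
    cv2.imwrite(f'pics/{c}3.png',cv2.resize(i[r0:r0+200,c0:c0+250],None,fx=3,fy=3))
```

```text
('t', 5.17, 'pos', array([ 0.547 , -0.2222,  0.2005]), 'yaw', np.float64(17.8), 'tilt', np.float64(0.05), 'F', array([ 0.8,  0.1, -0.2]), 'w', 0.615, 'q', array([ 0.61,  0.49, -0.43,  1.83,  0.26,  0.87,  0.37]))
([-0.04, 0.06, 4.5], [-0.0, -0.0, 0.01])
```

View pics/side3.png

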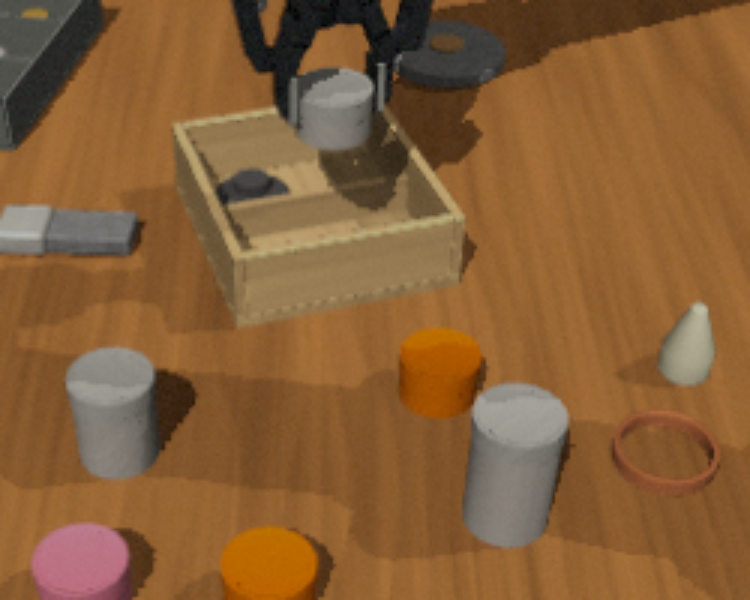

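View pics/top3.png

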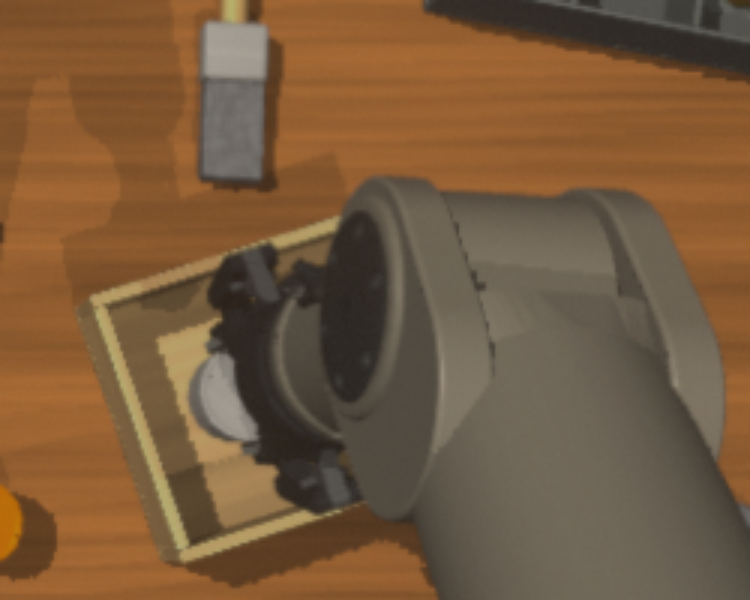

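The tin hangs upright between the pads. In the side view it is at (335,110) of the crop, and in the top view it is over the left (+y) bay. I'll lower it gently.

Request:
{"name": "apply_moves", "arguments": {"moves": [[[0, 0, 1], [0, 0, 0], -0.3], [[0, 0, 2], [0, 0, 0], -0.3], [[0, 0, 3], [0, 0, 0], -0.3], [[0, 0, 3.7], [0, 0, 0], -0.3], [[0, 0, 4.1], [0, 0, 0], -0.3], [[0, 0, 4.3], [0, 0, 0], -0.3], [[0, 0, 4.4], [0, 0, 0], -0.3], [[0, 0, 4.44], [0, 0, 0], -0.3], [[0, 0, 4.44], [0, 0, 0], -0.3], [[0, 0, 4.44], [0, 0, 0], -0.3]]}}

```text
t: 6.52
eef_pos: [0.5468, -0.2238, 0.0895]
tool_rot: [0.0, 0.988, 0.154, 0.0]
contact_force: [0.2, -0.4, -2.1]
gripper_width: 0.617
```

Run:
```python
from station import *
from h import *
o=get_obs(); print(state(o))
r=read_camera('side'); i=r['color'][:,:,::-1].copy(); (r0,c0)=(100,240)
cv2.imwrite(f'pics/side4.png',cv2.resize(i[r0:r0+120,c0:c0+160],None,fx=5,fy=5))
```

```text
('t', 6.53, 'pos', array([ 0.5468, -0.2238,  0.0895]), 'yaw', np.float64(17.68), 'tilt', np.float64(0.03), 'F', array([ 0.2, -0.4, -2.1]), 'w', 0.617, 'q', array([ 0.56,  0.64, -0.36,  1.89,  0.35,  0.67,  0.29]))
```

View pics/side4.png

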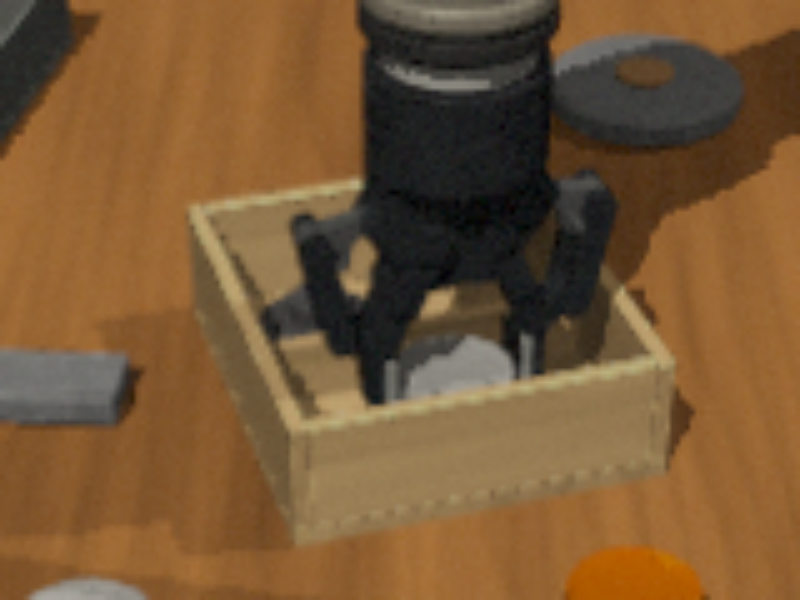

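The tin is inside the bay and still hanging (Fz -2.1 N), so I'll ease it down to contact.

Request:
{"name": "apply_moves", "arguments": {"moves": [[[0, 0, 0.04], [0, 0, 0], -0.3], [[0, 0, 0.08], [0, 0, 0], -0.3], [[0, 0, 0.08], [0, 0, 0], -0.3]]}}

```text
t: 6.95
eef_pos: [0.5468, -0.2238, 0.0891]
tool_rot: [0.001, 0.988, 0.154, 0.0]
contact_force: [-6.6, 2.0, 17.0]
gripper_width: 0.619
```

Contact at 17 N, so it is seated. I'll release and lift.

Request:
{"name": "apply_moves", "arguments": {"moves": [[[0, 0, -0.06], [0, 0, 0], -0.3], [[0, 0, -0.06], [0, 0, 0], 0.5], [[0, 0, -0.06], [0, 0, 0], 0.8], [[0, 0, -0.06], [0, 0, 0], 0.8], [[0, 0, -0.1], [0, 0, 0], 0.8], [[0, 0, -0.5], [0, 0, 0], 0.8], [[0, 0, -1.5], [0, 0, 0], 0.8], [[0, 0, -3], [0, 0, 0], 1], [[0, 0, -4.5], [0, 0, 0], 1], [[0, 0, -6], [0, 0, 0], 1], [[0, 0, -6.5], [0, 0, 0], 1]]}}

```text
t: 8.32
eef_pos: [0.5477, -0.2239, 0.2527]
tool_rot: [0.001, 0.988, 0.154, 0.002]
contact_force: [0.3, -0.4, -0.3]
gripper_width: 1.004
```

Run:
```python
from station import *
from h import *
o=get_obs(); print(state(o)); print(units(o,[.5011,.2805,.25],14.7-90),units(o,[.5466,-.2238,.25],17.7)) 
r=read_camera('side'); i=r['color'][:,:,::-1].copy(); (r0,c0)=(100,240)
cv2.imwrite(f'pics/side5.png',cv2.resize(i[r0:r0+120,c0:c0+160],None,fx=5,fy=5))
o=get_obs(); print(state(o)); print(units(o,[.5011,.2805,.25],14.7-90))
```

```text
('t', 8.32, 'pos', array([ 0.5477, -0.2239,  0.2527]), 'yaw', np.float64(17.68), 'tilt', np.float64(0.26), 'F', array([ 0.3, -0.4, -0.3]), 'w', 1.004, 'q', array([ 0.63,  0.43, -0.45,  1.79,  0.22,  0.97,  0.4 ]))
([4.35, -19.79, 0.07], [-0.0, -0.03, 9.3]) ([-0.04, -0.02, 0.11], [0.02, -0.02, -0.0])
('t', 8.38, 'pos', array([ 0.5477, -0.224 ,  0.253 ]), 'yaw', np.float64(17.68), 'tilt', np.float64(0.27), 'F', array([0.3, 0.6, 1.3]), 'w', 1.0, 'q', array([ 0.63,  0.43, -0.45,  1.79,  0.22,  0.97,  0.4 ]))
([4.35, -19.79, 0.07], [-0.0, -0.03, 9.3])
```

View pics/side5.png

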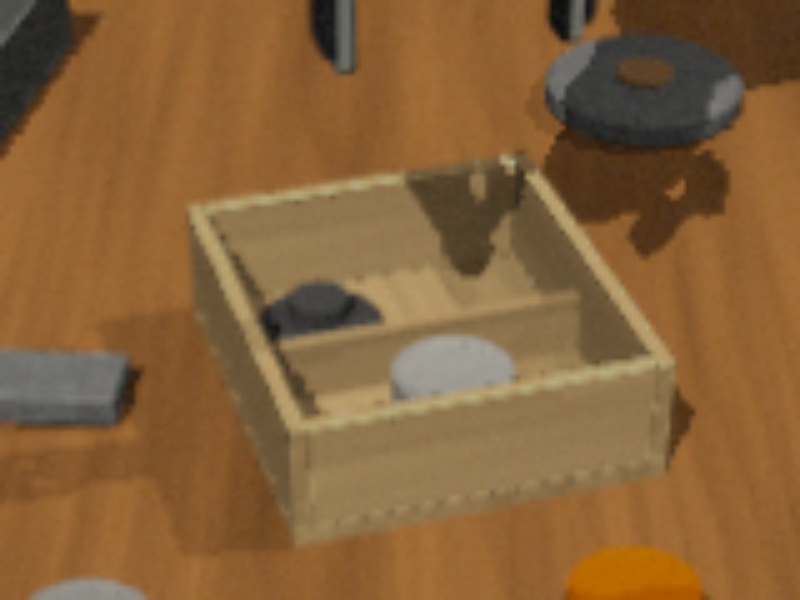

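The tin stands upright in the +y bay, with its top at crop (455,370), and the box has not moved. Next is the lid.

Request:
{"name": "apply_moves", "arguments": {"moves": [[[0.2, -1, 0], [0, 0, 0.6], 1], [[0.6, -3, 0], [0, 0, 1.5], 1], [[1.1, -5.2, 0], [0, 0, 2.5], 1], [[1.6, -7.4, 0], [0, 0, 3.5], 1], [[2.1, -9.6, 0], [0, 0, 4.5], 1], [[2.6, -11.8, 0], [0, 0, 5.5], 1], [[3.1, -14, 0], [0, 0, 6.5], 1], [[3.5, -16, 0], [0, 0, 7.5], 1], [[3.9, -17.8, 0], [0, 0, 8.4], 1], [[4.2, -19.2, 0], [0, 0, 9.1], 1], [[4.35, -19.79, 0.07], [0, 0, 9.3], 1], [[4.35, -19.79, 0.07], [0, 0, 9.3], 1], [[4.35, -19.79, 0.07], [0, 0, 9.3], 1]]}}

```text
t: 10.0
eef_pos: [0.4999, 0.2793, 0.2471]
tool_rot: [0.001, 0.792, -0.611, 0.0]
contact_force: [0.7, -1.1, -0.2]
gripper_width: 1.001
```

Run:
```python
from station import *
from h import *
import pickle
r=read_camera('side');r2=read_camera('top'); pickle.dump((r,r2),open('d6.pkl','wb'))
i=r['color'][:,:,::-1].copy(); cv2.imwrite('pics/side6.png',i)
o=get_obs(); print(state(o)); print(units(o,[.5011,.2805,.13],14.7-90))
```

```text
('t', 10.1, 'pos', array([0.5003, 0.2791, 0.2476]), 'yaw', np.float64(-75.4), 'tilt', np.float64(0.06), 'F', array([ 1.2, -0. ,  0.1]), 'w', 0.999, 'q', array([-0.37,  0.39, -0.31,  1.84,  0.15,  0.93, -2.06]))
([-0.05, -0.05, 4.7], [0.0, -0.0, -0.01])
```

View pics/side6.png

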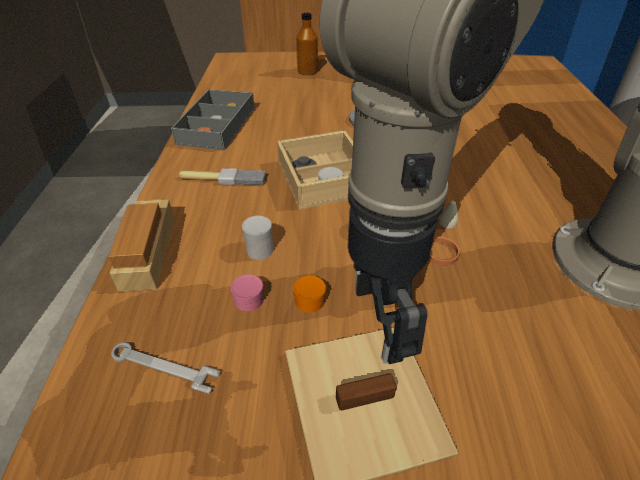

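The gripper is above the handle, which is at side (391,366), and the jaws are set across it. I'll descend and close.

Request:
{"name": "apply_moves", "arguments": {"moves": [[[-0.05, -0.05, 1], [0, 0, 0], 1], [[-0.05, -0.05, 2.5], [0, 0, 0], 1], [[-0.05, -0.05, 4], [0, 0, 0], 1], [[-0.05, -0.05, 5], [0, 0, 0], 1], [[-0.05, -0.05, 5.7], [0, 0, 0], 1], [[-0.05, -0.05, 6], [0, 0, 0], 0.5], [[-0.05, -0.05, 6], [0, 0, 0], 0], [[-0.05, -0.05, 6], [0, 0, 0], -0.4], [[-0.05, -0.05, 6], [0, 0, 0], -0.7], [[-0.05, -0.05, 6], [0, 0, 0], -0.9], [[-0.05, -0.05, 6], [0, 0, 0], -0.9], [[-0.05, -0.05, 6], [0, 0, 0], -0.9], [[-0.05, -0.05, 6], [0, 0, 0], -0.9]], "force": 70}}

```text
t: 11.72
eef_pos: [0.5016, 0.2823, 0.0991]
tool_rot: [-0.001, 0.792, -0.611, 0.001]
contact_force: [-0.4, -1.6, 6.5]
gripper_width: 0.269
```

Run:
```python
from station import *
from h import *
r=read_camera('side')
i=r['color'][:,:,::-1].copy(); cv2.imwrite('pics/side7.png',i[280:480,260:480].repeat(3,0).repeat(3,1))
o=get_obs(); print(state(o));
```

```text
('t', 11.78, 'pos', array([0.5016, 0.2823, 0.0991]), 'yaw', np.float64(-75.33), 'tilt', np.float64(0.11), 'F', array([-0.6, -1.8,  6.6]), 'w', 0.267, 'q', array([-0.42,  0.6 , -0.26,  1.93,  0.24,  0.65, -2.15]))
```

View pics/side7.png

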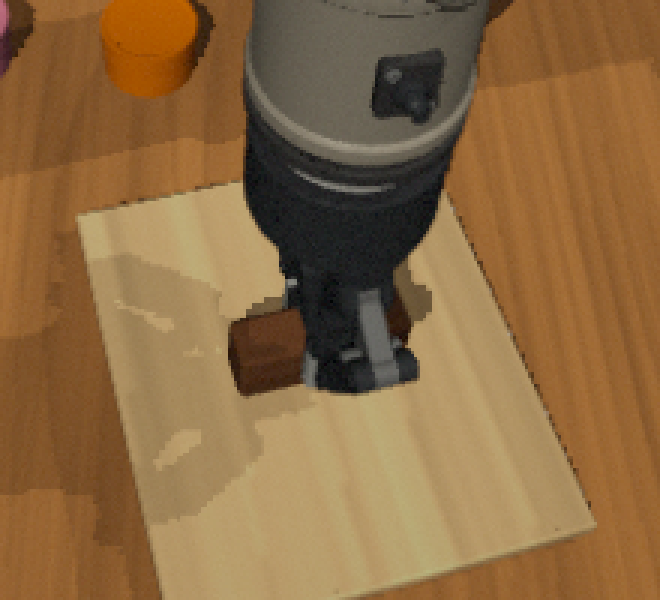

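The handle is gripped at a width of 0.267, about 23 mm. I'll lift it straight up.

Request:
{"name": "apply_moves", "arguments": {"moves": [[[0, 0, -0.2], [0, 0, 0], -0.9], [[0, 0, -0.6], [0, 0, 0], -0.9], [[0, 0, -1.5], [0, 0, 0], -0.9], [[0, 0, -2.7], [0, 0, 0], -0.9], [[0, 0, -4], [0, 0, 0], -0.9], [[0, 0, -5.2], [0, 0, 0], -0.9], [[0, 0, -5.8], [0, 0, 0], -0.9], [[0, 0, -6], [0, 0, 0], -0.9], [[0, 0, -6], [0, 0, 0], -0.9], [[0, 0, -6], [0, 0, 0], -0.9]]}}

```text
t: 13.02
eef_pos: [0.5004, 0.2818, 0.2466]
tool_rot: [0.001, 0.792, -0.611, -0.0]
contact_force: [-1.2, 0.7, -3.1]
gripper_width: 0.267
```

Run:
```python
from station import *
from h import *
r=read_camera('side')
i=r['color'][:,:,::-1].copy(); cv2.imwrite('pics/side8.png',i)
o=get_obs(); print(state(o)); print(units(o,[.5603,-.2667,.25],17.7-90))
```

```text
('t', 13.07, 'pos', array([0.5004, 0.2819, 0.2467]), 'yaw', np.float64(-75.31), 'tilt', np.float64(0.12), 'F', array([ 0.3,  1.2, -3.2]), 'w', 0.265, 'q', array([-0.37,  0.39, -0.32,  1.84,  0.15,  0.93, -2.07]))
([21.83, 3.25, -0.11], [0.01, -0.0, -0.3])
```

View pics/side8.png

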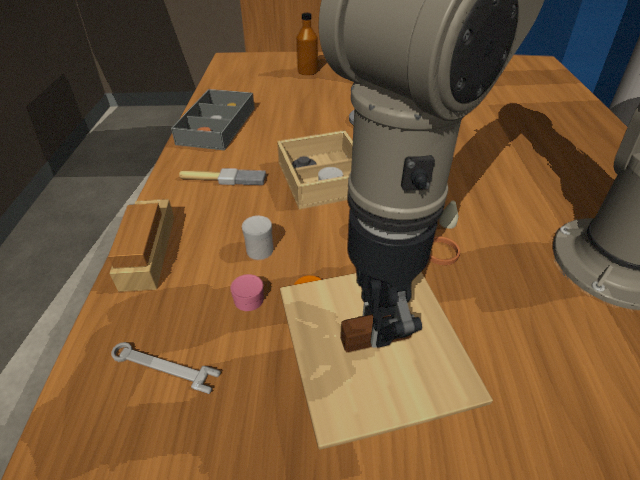

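The lid lifts level, with its corners at about (281,284), (321,433) and (485,402). Carry it over the box.

Request:
{"name": "apply_moves", "arguments": {"moves": [[[0.6, 0.1, 0], [0, 0, 0], -0.9], [[2, 0.3, 0], [0, 0, 0], -0.9], [[4, 0.6, 0], [0, 0, 0], -0.9], [[6.2, 0.9, 0], [0, 0, -0.1], -0.9], [[8.4, 1.2, 0], [0, 0, -0.1], -0.9], [[10.6, 1.6, 0], [0, 0, -0.1], -0.9], [[12.8, 1.9, 0], [0, 0, -0.2], -0.9], [[15, 2.2, 0], [0, 0, -0.2], -0.9], [[17.2, 2.5, 0], [0, 0, -0.3], -0.9], [[19.2, 2.8, 0], [0, 0, -0.3], -0.9], [[20.8, 3.1, 0], [0, 0, -0.3], -0.9], [[21.6, 3.2, 0], [0, 0, -0.3], -0.9], [[21.83, 3.25, 0], [0, 0, -0.3], -0.9], [[21.83, 3.25, 0], [0, 0, -0.3], -0.9], [[21.83, 3.25, 0], [0, 0, -0.3], -0.9]]}}

```text
t: 14.95
eef_pos: [0.5609, -0.2643, 0.2479]
tool_rot: [-0.0, 0.808, -0.589, -0.0]
contact_force: [-0.6, 0.1, -2.3]
gripper_width: 0.261
```

Run:
```python
from station import *
from h import *
import pickle
r=read_camera('side');r2=read_camera('top'); 
o=get_obs(); print(state(o)); pickle.dump((r,r2,o),open('d9.pkl','wb'))
cv2.imwrite('pics/side9.png',cv2.resize(r['color'][20:220,240:440,::-1],None,fx=3,fy=3,interpolation=cv2.INTER_CUBIC))
cv2.imwrite('pics/top9.png',cv2.resize(r2['color'][160:360,380:640,::-1],None,fx=3,fy=3,interpolation=cv2.INTER_CUBIC))
print(units(o,[.5603,-.2667,.2],17.7-90))
```

```text
('t', 15.05, 'pos', array([ 0.5609, -0.2648,  0.248 ]), 'yaw', np.float64(-72.19), 'tilt', np.float64(0.03), 'F', array([-0.4,  0.3, -3.4]), 'w', 0.269, 'q', array([ 0.44,  0.45, -0.13,  1.74,  0.07,  0.96, -0.98]))
([0.07, 0.04, 1.92], [-0.0, 0.0, 0.01])
```

View pics/side9.png

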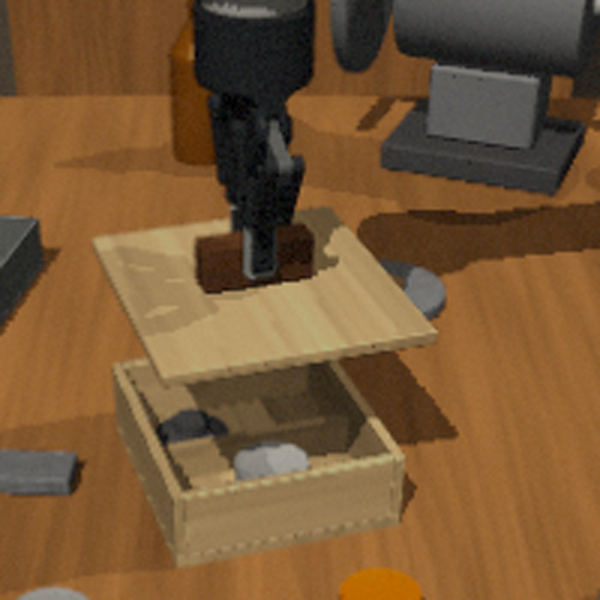

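View pics/top9.png

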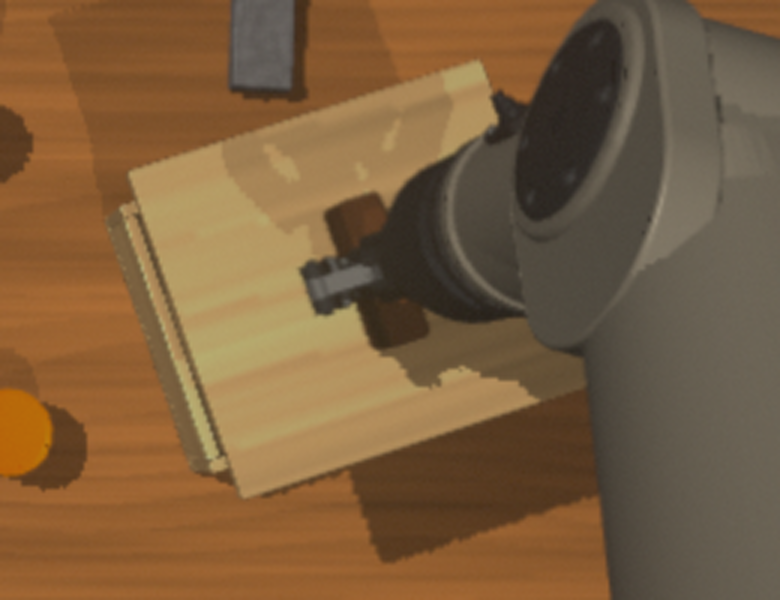

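```bash
cat > fit2.py <<'E'
import pickle
from h import *
from scipy.optimize import least_squares
S=np.array([[1,1],[1,-1],[-1,-1],[-1,1]])*[.093,.103]
def up(p,k,c0,r0): return (np.array(p,float)+.5)/k-.5+[c0,r0]
def fit(cams,obs,z0,fixtilt=False):
    def res(p):
        M=R.from_euler('ZYX',[p[3],0 if fixtilt else p[4],0 if fixtilt else p[5]]).as_matrix(); out=[]
        for c,(idx,uv) in obs.items():
            P=np.c_[S[idx],np.full(len(idx),.016)]@M.T+p[:3]
            out.append((proj(cams[c],P)-uv).ravel())
        return np.concatenate(out)
    f=least_squares(res,[.56,-.26,z0,.3,0,0]); print(f.x[:3].round(4),'yaw,pitch,roll',np.degrees(f.x[3:]).round(2),f.fun.round(1))
    return f.x
E
python3 - <<'E'
from fit2 import *
r,r2,o=pickle.load(open('d9.pkl','rb')); cams={'side':r,'top':r2}
obs={'top':([0,1,3],up([[128,173],[482,61],[243,496]],3,380,160)),'side':([0,1,2,3],up([[162,376],[93,240],[338,207],[437,331]],3,240,20))}
fit(cams,obs,.15); fit(cams,obs,.15,True)
E
```

```text
[ 0.5582 -0.2645  0.1465] yaw,pitch,roll [17.16  0.62  0.61] [ 0.4 -0.9  0.2  0.5 -0.5  1.6 -0.6  0.2  0.2  0.1 -1.9 -0.2  0.6  0.1]
[ 0.5583 -0.2646  0.1465] yaw,pitch,roll [17.32  0.    0.  ] [ 0.4 -0.6  0.5  0.1 -0.6  1.7 -0.4  0.3  0.1 -0.8 -2.1 -0.3  0.6  1. ]
```

Fit of the lid in hand: within about 2 mm of the box centre, yaw within 0.5°, level to about 0.6°. I'll correct that and lower it in steps.

Request:
{"name": "apply_moves", "arguments": {"moves": [[[0.1, 0, 0.6], [0, 0, -0.02], -0.9], [[0.1, 0, 1.4], [0, 0, -0.02], -0.9], [[0.1, 0, 2.2], [0, 0, -0.02], -0.9], [[0.1, 0, 2.9], [0, 0, -0.02], -0.9], [[0.1, 0, 3.2], [0, 0, -0.02], -0.9], [[0.1, 0, 3.3], [0, 0, -0.02], -0.9], [[0.1, 0, 3.3], [0, 0, -0.02], -0.9], [[0.1, 0, 3.3], [0, 0, -0.02], -0.9]]}}

```text
t: 16.05
eef_pos: [0.5618, -0.2689, 0.1661]
tool_rot: [-0.0, 0.808, -0.589, 0.001]
contact_force: [0.6, -0.0, -2.6]
gripper_width: 0.265
```

Run:
```python
from station import *
from h import *
import pickle
r=read_camera('side');r2=read_camera('top'); 
o=get_obs(); print(state(o)); pickle.dump((r,r2,o),open('d10.pkl','wb'))
cv2.imwrite('pics/side10.png',cv2.resize(r['color'][80:220,260:410,::-1],None,fx=4,fy=4,interpolation=cv2.INTER_CUBIC))
cv2.imwrite('pics/top10.png',cv2.resize(r2['color'][170:330,400:600,::-1],None,fx=4,fy=4,interpolation=cv2.INTER_CUBIC)[:600])
print(units(o,[.562,-.267,.155],18-90))
```

```text
('t', 16.15, 'pos', array([ 0.5616, -0.2689,  0.166 ]), 'yaw', np.float64(-72.12), 'tilt', np.float64(0.06), 'F', array([ 0.1, -0.3, -3.4]), 'w', 0.267, 'q', array([ 0.44,  0.55, -0.12,  1.79,  0.09,  0.81, -0.99]))
([-0.07, -0.04, 0.44], [-0.0, -0.0, -0.01])
```

View pics/side10.png

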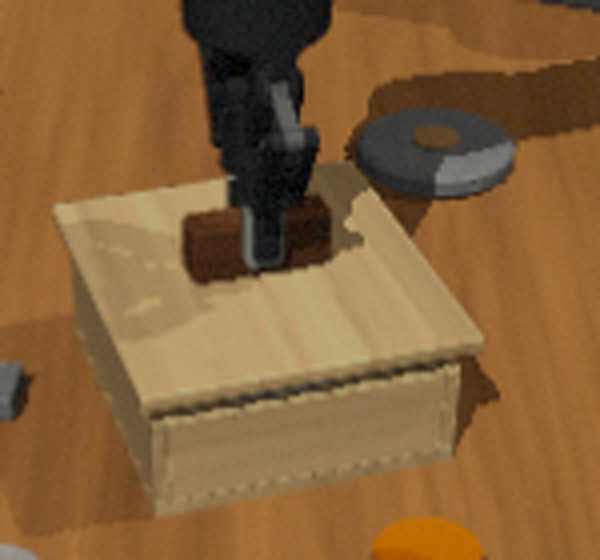

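View pics/top10.png

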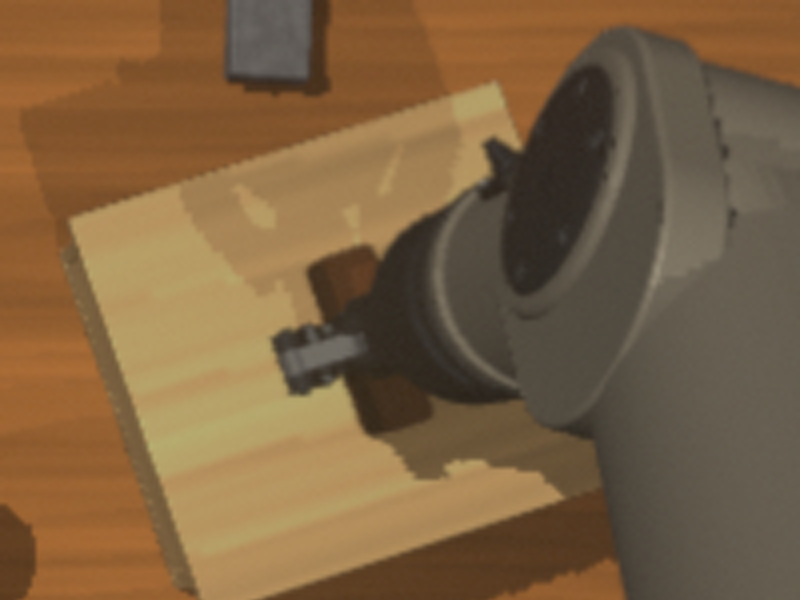

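Run:
```python
from fit2 import *
r,r2,o=pickle.load(open('d10.pkl','rb')); cams={'side':r,'top':r2}
obs={'top':([0,1],up([[69,218],[498,82]],4,400,170)),'side':([0,1,2,3],up([[147,405],[53,207],[366,164],[484,343]],4,260,80))}
fit(cams,obs,.06); fit(cams,obs,.06,True)
```

```text
[ 0.5584 -0.2678  0.0639] yaw,pitch,roll [17.17 -0.04 -0.02] [-0.3  0.3  0.3  1.2 -1.4 -0.3  0.7 -0.  -2.3 -0.3  1.2  0.3]
[ 0.5584 -0.2678  0.0639] yaw,pitch,roll [17.17  0.    0.  ] [-0.3  0.3  0.3  1.2 -1.4 -0.3  0.7 -0.  -2.3 -0.4  1.2  0.3]
```

Request:
{"name": "apply_moves", "arguments": {"moves": [[[-0.02, -0.07, 0.1], [0, 0, -0.04], -0.9], [[-0.02, -0.07, 0.2], [0, 0, -0.04], -0.9], [[-0.02, -0.07, 0.28], [0, 0, -0.04], -0.9], [[-0.02, -0.07, 0.34], [0, 0, -0.04], -0.9], [[-0.02, -0.07, 0.34], [0, 0, -0.04], -0.9]]}}

```text
t: 16.77
eef_pos: [0.5627, -0.2677, 0.1567]
tool_rot: [0.0, 0.81, -0.586, -0.0]
contact_force: [0.1, 0.8, -3.8]
gripper_width: 0.269
```

Request:
{"name": "apply_moves", "arguments": {"moves": [[[0, 0, 0.04], [0, 0, 0], -0.9], [[0, 0, 0.07], [0, 0, 0], -0.9], [[0, 0, 0.07], [0, 0, 0], -0.9]]}}

```text
t: 17.15
eef_pos: [0.5628, -0.2677, 0.1551]
tool_rot: [0.0, 0.81, -0.586, -0.0]
contact_force: [-0.2, -0.3, -2.7]
gripper_width: 0.268
```

Request:
{"name": "apply_moves", "arguments": {"moves": [[[0, 0, 0.03], [0, 0, 0], -0.9], [[0, 0, 0.06], [0, 0, 0], -0.9], [[0, 0, 0.08], [0, 0, 0], -0.9], [[0, 0, 0.08], [0, 0, 0], -0.9]]}}

```text
t: 17.65
eef_pos: [0.5628, -0.2677, 0.1533]
tool_rot: [0.0, 0.81, -0.586, -0.0]
contact_force: [-1.2, 0.2, -0.5]
gripper_width: 0.267
```

Contact is beginning, because the lid's weight is coming off the wrist. A touch more.

Request:
{"name": "apply_moves", "arguments": {"moves": [[[0, 0, 0.03], [0, 0, 0], -0.9], [[0, 0, 0.05], [0, 0, 0], -0.9], [[0, 0, 0.05], [0, 0, 0], -0.9]]}}

```text
t: 18.02
eef_pos: [0.5628, -0.2677, 0.1532]
tool_rot: [0.0, 0.81, -0.586, 0.0]
contact_force: [-4.0, 2.7, 8.9]
gripper_width: 0.263
```

Run:
```python
from station import *
from h import *
r=read_camera('side'); o=get_obs(); print(state(o)); 
cv2.imwrite('pics/side11.png',cv2.resize(r['color'][80:220,260:410,::-1],None,fx=4,fy=4,interpolation=cv2.INTER_CUBIC))
```

```text
('t', 18.07, 'pos', array([ 0.5628, -0.2678,  0.1532]), 'yaw', np.float64(-71.73), 'tilt', np.float64(0.01), 'F', array([-4.3,  1.7,  9.7]), 'w', 0.263, 'q', array([ 0.43,  0.57, -0.12,  1.8 ,  0.09,  0.78, -0.98]))
```

View pics/side11.png

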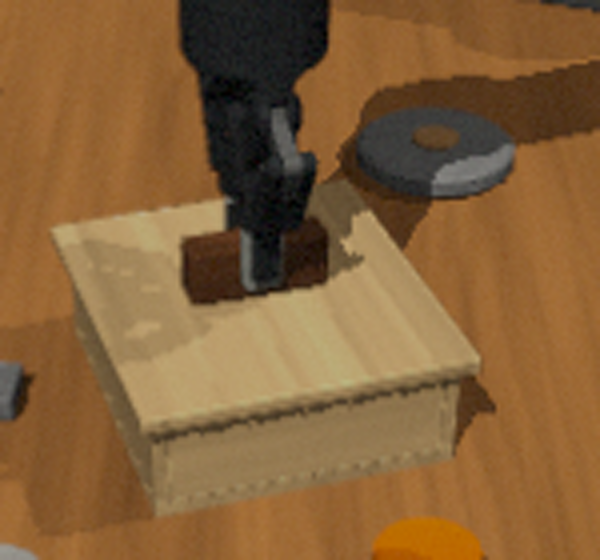

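Contact came at TCP z 0.1532, which matches the 0.153 expected for the lid resting on the rim. The picture shows it flat. Release and retreat.

Request:
{"name": "apply_moves", "arguments": {"moves": [[[0, 0, -0.05], [0, 0, 0], -0.9], [[0, 0, -0.05], [0, 0, 0], -0.2], [[0, 0, -0.05], [0, 0, 0], 0.3], [[0, 0, -0.05], [0, 0, 0], 0.8], [[0, 0, -0.05], [0, 0, 0], 0.8], [[0, 0, -0.2], [0, 0, 0], 0.8], [[0, 0, -1], [0, 0, 0], 0.8], [[0, 0, -2.2], [0, 0, 0], 0.8], [[0, 0, -3.6], [0, 0, 0], 0.8], [[0, 0, -4.4], [0, 0, 0], 0.8], [[-2, -3, -4.4], [0, 0, 0], 0.8], [[-4, -5, -4.4], [0, 0, 0], 0.8], [[-6, -6, -4.4], [0, 0, 0], 0.8], [[-8, -6, -4.4], [0, 0, 0], 0.8], [[-10, -6, -4.4], [0, 0, 0], 0.8], [[-12, -6, -4.4], [0, 0, 0], 0.8], [[-12, -6, -4.4], [0, 0, 0], 0.8], [[-12, -6, -4.4], [0, 0, 0], 0.8]]}}

```text
t: 20.32
eef_pos: [0.6116, 0.0636, 0.2632]
tool_rot: [-0.0, 0.81, -0.586, 0.001]
contact_force: [-0.1, -0.6, 0.2]
gripper_width: 0.903
```

Run:
```python
from station import *
from h import *
import pickle
r=read_camera('side');r2=read_camera('top'); o=get_obs(); print(state(o)); pickle.dump((r,r2,o),open('d12.pkl','wb'))
cv2.imwrite('pics/side12.png',cv2.resize(r['color'][90:230,260:410,::-1],None,fx=4,fy=4,interpolation=cv2.INTER_CUBIC))
cv2.imwrite('pics/top12.png',cv2.resize(r2['color'][180:330,400:570,::-1],None,fx=4,fy=4,interpolation=cv2.INTER_CUBIC))
```

```text
('t', 20.43, 'pos', array([0.6117, 0.0623, 0.2626]), 'yaw', np.float64(-71.87), 'tilt', np.float64(0.08), 'F', array([-0.5,  0.5, -0.2]), 'w', 0.9, 'q', array([-0.05,  0.43, -0.21,  1.74,  0.1 ,  0.99, -1.55]))
```

View pics/side12.png

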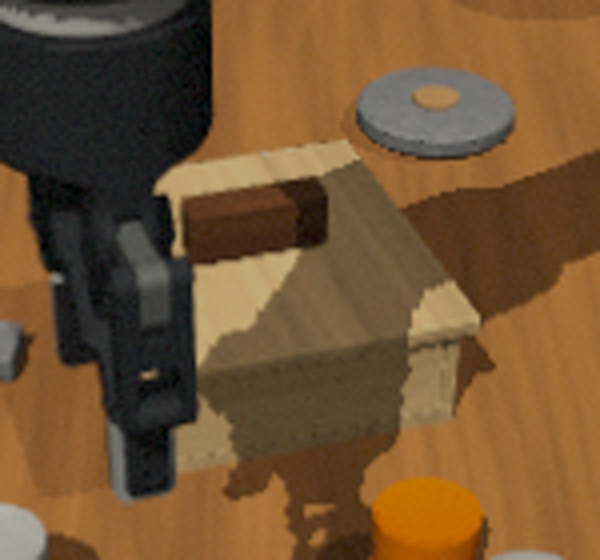

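View pics/top12.png

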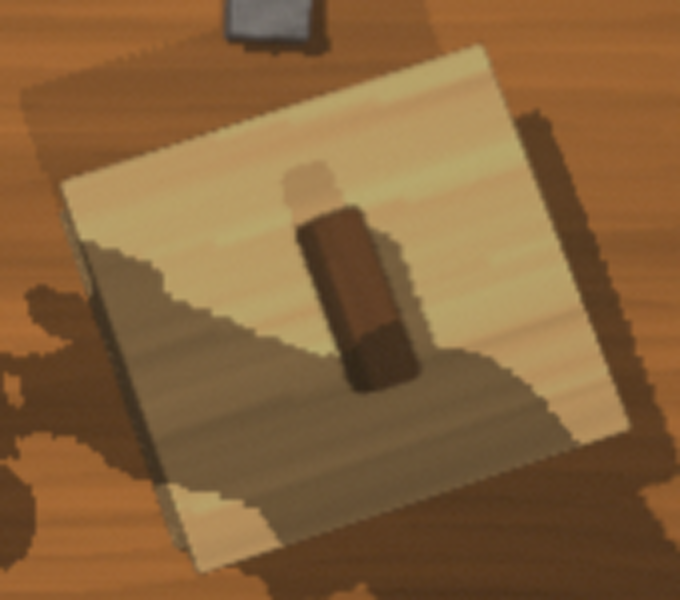

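Run:
```python
from fit2 import *
r,r2,o=pickle.load(open('d12.pkl','rb')); cams={'side':r,'top':r2}
top=([0,1,2,3],up([[62,184],[483,44],[630,430],[203,573]],4,400,180))
fit(cams,{'top':top,'side':([2,3],up([[350,142],[479,322]],4,260,90))},.05)
fit(cams,{'top':top},.05,True)
```

```text
[ 0.5615 -0.2687  0.0488] yaw,pitch,roll [18.08  0.71  0.42] [ 0.  -0.5 -0.   0.4  0.6 -0.1 -0.4  0.2 -0.7  0.2  0.7  0.1]
[ 0.5618 -0.2696  0.0456] yaw,pitch,roll [18.3  0.   0. ] [ 0.2 -0.1 -0.1  0.3  0.3 -0.4 -0.3  0.2]
```

The lid fits to within about 2 mm and 0.5° of the box. I'll move the arm clear for one unobstructed side view.

Request:
{"name": "apply_moves", "arguments": {"moves": [[[-2, 0.5, 0], [0, 0, 0], 0.8], [[-4, 1, 0], [0, 0, 0], 0.8], [[-6, 1.5, 0], [0, 0, 0], 0.8], [[-7, 2, 0], [0, 0, 0], 0.8], [[-7, 2, 0], [0, 0, 0], 0.8], [[-7, 2, 0], [0, 0, 0], 0.8]]}}

```text
t: 21.18
eef_pos: [0.51, 0.2128, 0.262]
tool_rot: [0.0, 0.81, -0.587, 0.001]
contact_force: [0.5, -0.2, 0.4]
gripper_width: 0.896
```

Run:
```python
from station import *
from h import *
import pickle
r=read_camera('side');o=get_obs(); print(state(o)); pickle.dump((r,o),open('d13.pkl','wb'))
i=r['color'][:,:,::-1].copy()
cv2.imwrite('pics/side13.png',cv2.resize(i[90:230,220:410],None,fx=4,fy=4,interpolation=cv2.INTER_CUBIC))
```

```text
('t', 21.23, 'pos', array([0.5101, 0.2127, 0.2619]), 'yaw', np.float64(-71.91), 'tilt', np.float64(0.05), 'F', array([-0.3, -0.2, -0.4]), 'w', 0.898, 'q', array([-0.28,  0.34, -0.28,  1.88,  0.11,  0.94, -1.87]))
```

View pics/side13.png

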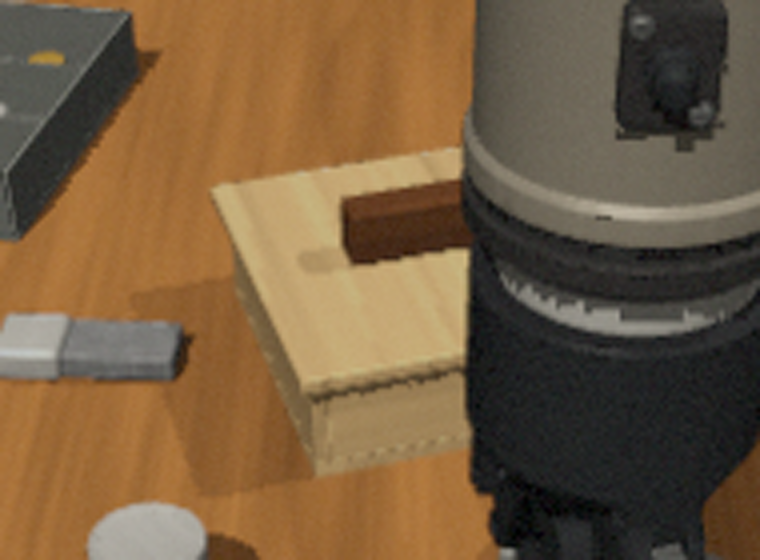

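Run:
```python
from fit2 import *
r,r2,o=pickle.load(open('d12.pkl','rb')); cams={'side':r,'top':r2}
top=([0,1,2,3],up([[62,184],[483,44],[630,430],[203,573]],4,400,180))
s=np.r_[up([[305,386],[211,188]],4,220,90),up([[350,142],[479,322]],4,260,90)]
fit(cams,{'top':top,'side':([0,1,2,3],s)},.05); fit(cams,{'top':top,'side':([0,1,2,3],s)},.05,True)
```

```text
[ 0.5612 -0.2684  0.0503] yaw,pitch,roll [18.29 -0.21  0.22] [-0.  -0.2  0.2  0.1  0.6 -0.1 -0.4  0.6 -0.8 -0.1 -0.2  0.3 -0.7  0.1
  1.   0.2]
[ 0.5612 -0.2684  0.0503] yaw,pitch,roll [18.26  0.    0.  ] [-0.1 -0.2  0.2  0.1  0.7 -0.  -0.5  0.6 -0.9  0.2 -0.2  0.3 -0.6 -0.1
  1.   0.2]
```

The lid lies flat (tilt about 0.2°), within 2 mm and 0.6° of the box pose. The robot touches nothing, so I'll hand in.

```bash
python3 -c "
from station import *
print(hand_in())"
```

```text
the job is handed in; nothing more can be done
None
```

I put the low metal tin upright in the empty +y bay, then set the lid on the box, and handed in at about 21 s of the 51 s allowed. No verdict was reported.

- **Tin:** I lowered it until it touched the bay floor at about 17 N and released it there. A picture afterwards showed it standing upright. The lid now hides it, so I could not check it again at the end.
- **Lid:** It touched the rim at about 9 N, with the tool at z 0.153, the height expected for it lying on the rim. After release, both cameras put it about 2 mm and 0.6° from the box's measured position, tilted about 0.2°. That is well within the battens' play.
- **What disagreed:** The cameras put the lid's height at 50 mm instead of the nominal 54 mm. I took this as calibration error, since the tool's contact height matched. Battens sitting on the walls would have shown as about 60 mm.

At hand-in the arm stood clear and touched nothing. The last pictures showed no sign that anything else had been disturbed.

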